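# Open a push-and-turn tablet bottle in a one-hand bottle holder

### The job

The baking is over and the board has to be disinfected: stand the square tablet bottle fully down in the one-hand bottle holder, then push its safety cap down, twist it counter-clockwise past the catch and lift it off. Finish while still holding the cap in the gripper, level and still, about 5 cm straight above the open bottle, which stays standing in the holder. Leave the other things on the table where they are.

Things in the scene. Friction and masses are not known exactly. Their poses are not given: they have to be found in the camera images.
- bottle: Loose white plastic tablet bottle, the only one that is square in plan, 56 x 56 mm, upright faces along its own x and y, 74 mm high, above it a round shoulder (46 mm across) up to 80 mm and a neck (28 mm diameter). About 0.16 kg. Origin: centre of its underside, z up. Starts upright on the table at any yaw with its cap locked on.
- bottle_rim (a point): The bottle's rim: centre of the neck's upper end, 100 mm above the bottle's origin. Axes as the bottle's.
- cap: White ribbed push-and-turn cap on the bottle, 48 mm diameter, 30 mm high, 45 g. Origin: centre of its open lower edge, z up. Locked, its origin is 86 mm above the bottle's origin and its x axis lies along the bottle's (6 degrees of play). Locked, it carries the bottle safely: the bottle may be carried, turned and seated by the cap and opened in the same grip.
- cap_top (a point): Centre of the cap's flat top, 30 mm above the cap's origin. Pressing: an inner spring holds the cap up; it starts down at 5 N, must go more than 3 mm down (9 N) to pass the catch and stops on the bottle's shoulder after 6 mm (12 N): press 4 to 5.5 mm. Fingers must stay above the shoulder: keep the tips above the cap's lower edge.
- cap_grip (a point): Cap axis, 22 mm above the cap's origin, a good height to grip. Turning: kept down, the cap turns counter-clockwise seen from above, relative to the bottle; from 40 degrees on it can be lifted straight off, at about 78 degrees is a stop: turn about 60. Once free and let up, the spring pops it up some 4 mm. It does not turn clockwise.
- holder: One-hand bottle holder of grey plastic, fixed to the table: base 110 x 110 mm, 12 mm high, with a square rubber-lined nest, 60 x 60 mm inside, sides along its own x and y, walls 6 mm thick, and a lip flaring outwards from 36 to 45 mm height. Origin: centre of its underside at table height, z up. The bottle fits in any of four quarter turns, with about 4 degrees of play.
- holder_seat (a point): Centre of the nest's floor, 12 mm above the holder's origin, where a seated bottle's underside rests. Axes as the holder's.
- tub: Bystander: round white plastic tub with a round screw lid, 62 mm diameter, 75 mm high, loose. Origin: centre of its underside.
- cup: Bystander: white mug, 76 mm diameter, 75 mm high, handle to its own +y out to 75 mm from the axis, loose. Origin: centre of its underside.
- cutter: Bystander: round steel biscuit cutter, 68 mm diameter, 28 mm high, loose. Origin: centre of its underside.
- spoon: Bystander: wooden spoon lying flat along its own x, 240 mm long, about 20 mm high, loose. Origin: centre of its underside.
- rolling_pin: Bystander: wooden rolling pin lying along its own y, 320 mm long, 42 mm diameter, loose. Origin: on its underside, at mid length.

How it is judged:
On the way, in this order (a step that is already met when the one before it is completed fails the run):
1. the bottle stands fully down in the holder, its cap still on (horizontal distance between bottle and holder below 0.008 m and z of bottle in the frame of holder below 0.016 m and angle between bottle's own z axis and vertical below 0.1 rad and z of cap in the frame of bottle below 0.09 m and angle between the x axis of cap and the x axis of bottle, either way round below 0.35 rad), for 0.2 s.
2. the cap is turned past its catch with the bottle in the holder (horizontal distance between bottle and holder below 0.008 m and z of bottle in the frame of holder below 0.016 m and angle between bottle's own z axis and vertical below 0.1 rad and angle between the x axis of cap and the x axis of bottle, either way round above 0.55 rad and horizontal distance between cap and bottle below 0.02 m), for 0.1 s.
At the end, for the whole second after the job is handed in: Bottle fully down in the nest (within 4 mm), upright, still, not touched by the arm. Cap gripped by the fingers, off the bottle: lower edge 20 to 120 mm above the rim, within 30 mm of the bottle's axis, tilted under 0.35 rad, slower than 20 mm/s. Bystanders within 40 mm of their start (horizontal distance between bottle and holder below 0.008 m and z of bottle in the frame of holder below 0.016 m and angle between bottle's own z axis and vertical below 0.1 rad and z of cap in the frame of bottle between 0.12 and 0.22 m and horizontal distance between cap and bottle below 0.03 m and angle between cap's own z axis and vertical below 0.35 rad and linear speed of each of cap, bottle below 0.02 m/s and contact force between the fingers and cap above 1 N and contact force between cap and bottle below 0.1 N and contact force between the arm and bottle below 0.5 N and distance of each of tub, cup, cutter, spoon, rolling_pin from where it was at the start of the episode below 0.04 m); the arm keeps its last pose, push and grip.
It fails at once if a bystander is pushed aside or knocked over (distance of any of tub, cup, cutter, spoon, rolling_pin from where it was at the start of the episode above 0.04 m or angle between any of tub, cup's own z axis and vertical above 0.6 rad).
It fails at once if the bottle is tipped over (angle between bottle's own z axis and vertical above 0.6 rad).
It also fails if it takes over 48 s, if anything falls off the work surface, if the arm or the gripper's body presses on something with over 40 N, if the wrist force passes 120 N, or if a joint passes its speed limit or range.

### The arm

A 6-joint arm with a two-finger parallel gripper is mounted at the origin on the work surface. World frame = base frame: x ahead of the robot, y to its left, z up, the work surface at z = 0. Lengths are in m, angles in rad, forces in N, time in s.
With the tool pointing down it reaches from about 0.35 to 0.925 m from the base axis. Payload 6.4 kg.
Tool frame: the origin (TCP) lies on the centre line of the jaws, within the pads' length; the fingertips stand manip.tip_reach ahead of it and the grasp point (between the pads) lies 5 mm behind it (manip.tip_reach is the distance from the TCP to the fingertips, in m); z points along the fingers, x is the direction in which the jaws open and shut, and the axes are right-handed (so a half turn about z gives the same grasp; the last joint's range is limited). The gripper opens to 85 mm and grips with 20 to 120 N. Pads are 22 mm wide; open, the fingers measure 114 mm over their backs; the gripper's body (76 mm by 85 mm) begins 54 mm behind the grasp point. The pads swing forward as they close: fully open they stand 13 mm farther back than shut.
Start: joints at [-1.277, 0.245, 1.558, -0, 1.339, -0.174], TCP at [0.293, -0.58, 0.245] pointing down, gripper open.
Joint ranges: [-3.13, 3.13], [-1.02, 2.26], [0.13, 2.54], [-0.95, 4.09], [0.21, 2.88], [-2.74, 2.74]. Speed limits (rad/s): [2.57, 2.57, 3.14, 3.14, 3.14, 3.14].

### API

Orientations are given as a rotation vector (axis times angle).
In Python, from rig import manip gives the robot as it stands.
- The arm moves only by the tool drive_tool, never from a script. Its argument "moves" is a list of rows, each a list of 4 numbers: the shift along the world's x, y, z in mm, then the turn about the world's z in degrees. A call has exactly 8 rows; each row is the pose to reach, as a shift and turn from the pose commanded when the call began; what a row does not reach only later rows make up. A row lasts 1/8 s, in which the tool goes at most 62.5 mm and 10.7 degrees, less where a joint would pass 70% of its speed; a pose out of reach is approached as far as the arm can. A call with a gripper value outside its range is refused whole. "jaw" is the closure, from -1 (fully open) to 1 (shut), set as the call begins (left out, the last holds). The fingers move at their own pace and stop on an object; "squeeze" is the grip in N (left out, the last holds). Time passes only in rows, so rows that repeat a pose let the fingers close, or fill a call up. It gives the time, the measured TCP pose, the force and the opening at its end, in the units of the state.
- manip.state(): the state, without advancing time (a new reading comes with each control period).
- manip.camera(name): name is "side" or "top" or "wrist"; returns (picture, depth): 420x560x3 uint8, blue, green, red; 420x560 float32, m along the optical axis (not along the pixel's ray), 0 where there is no reading.
- manip.get_calibration(name): a dict with "fx", "fy", "cx", "cy" (pixels), "eye" and "orientation" of the camera in the world; the wrist camera has in their place "hand_eye" (4x4, takes a point from camera to tool coordinates, whose origin is the TCP and whose axes are the tool frame's). Camera axes: x right, y down, z forward; pixel columns grow to the right and rows downward; lengths in m; the calibration is good to about 2 mm. A picture is of the moment at which its call begins: read the wrist's pose just before it. get_calibration takes no time and is no camera call.
- manip.hand_in(): hands the job in, once; it reports no verdict.
The state is a dict: "time": time; "q": joint angles; "qd": joint speeds; "joint_torque": joint torques, N m; "eef_pos": TCP position; "eef_rot": TCP orientation; "contact_force": force on the tool from outside, world axes, zero at the start; "moment": the same for the moment, N m; "finger_gap": finger opening in m.
Only numpy, scipy, OpenCV 4.12 (cv2) and the standard library are available. Lean on these libraries where they do the work, as an engineer would, in place of code of your own. Each camera call takes 0.05 s, during which the arm holds its last target. There are 200 camera calls.

## Working session

There is one attempt and no reset: what is moved stays moved. The work goes in short steps, Python scripts to look and compute and a tool call to move; the robot and the scene stay as the last step left them, time stands still between calls to the robot, and variables do not carry over. Pictures are saved under pics/ and viewed, about 8 in all and at most 12, crops included, and the job is handed in when it is done.

Besides the shell and the picture viewer there is one more tool, called after ">>>" by a JSON object that holds its "api" and its "payload". drive_tool: Moves the arm, as the interface text tells. Its arguments: {"type":"object","properties":{"moves":{"type":"array","items":{"type":"array","items":{"type":"number"}}},"jaw":{"type":"number"},"squeeze":{"type":"number"}},"required":["moves"]}

```bash
mkdir -p pics; cat > h.py <<'E'
import numpy as np, cv2
from rig import manip
from scipy.spatial.transform import Rotation as R
def cloud(name):
    s=manip.state(); im,d=manip.camera(name); c=manip.get_calibration(name)
    v,u=np.mgrid[:420,:560]
    P=np.stack([(u-c['cx'])/c['fx']*d,(v-c['cy'])/c['fy']*d,d],-1)
    if 'hand_eye' in c:
        H=np.array(c['hand_eye']); P=P@H[:3,:3].T+H[:3,3]
        P=P@R.from_rotvec(s['eef_rot']).as_matrix().T+np.array(s['eef_pos'])
    else:
        o=np.array(c['orientation']); M=o if o.shape==(3,3) else R.from_rotvec(o).as_matrix()
        P=P@M.T+np.array(c['eye'])
    P[d==0]=np.nan
    return im,P
E
python3 - <<'E'
from h import *
print(manip.state(), manip.tip_reach)
for n in ('top','side'):
    c=manip.get_calibration(n); print(n,c)
    im,P=cloud(n); cv2.imwrite(f'pics/{n}0.png',im); np.save(f'pics/{n}0.npy',P)
E
```

```text
{'time': 0.0, 'q': array([-1.27710031e+00,  2.45810705e-01,  1.55900292e+00,  2.11379040e-05,
        1.33871687e+00, -1.74114222e-01]), 'qd': array([-0.00058154,  0.00073796, -0.00019858,  0.00082817, -0.00216556,
       -0.0007821 ]), 'joint_torque': array([ 8.92314056e-04, -4.29502738e+01, -3.26125968e+01, -1.10843487e-04,
        5.37902044e-03, -1.05883029e-05]), 'eef_pos': array([ 0.29295241, -0.57964782,  0.24418842]), 'eef_rot': array([-2.67471702e+00,  1.64539159e+00,  2.25479969e-03]), 'contact_force': array([-0.41975534, -0.09548582,  0.23910097]), 'moment': array([-0.02442377, -0.0342182 ,  0.07669917]), 'finger_gap': 0.08569800929624415} 0.014
top {'fx': 518.49687968045, 'fy': 518.49687968045, 'cx': 290.1548259051668, 'cy': 203.27603739923782, 'eye': array([ 0.34630939, -0.01021905,  1.10577323]), 'orientation': array([-2.1441322 ,  2.09888133, -0.18650093])}
side {'fx': 429.33743829949367, 'fy': 429.33743829949367, 'cx': 277.0046050454589, 'cy': 209.67394375847846, 'eye': array([0.33572296, 0.66020627, 0.65172175]), 'orientation': array([-0.3903844 ,  2.71988936, -1.2830924 ])}
```

View pics/top0.png

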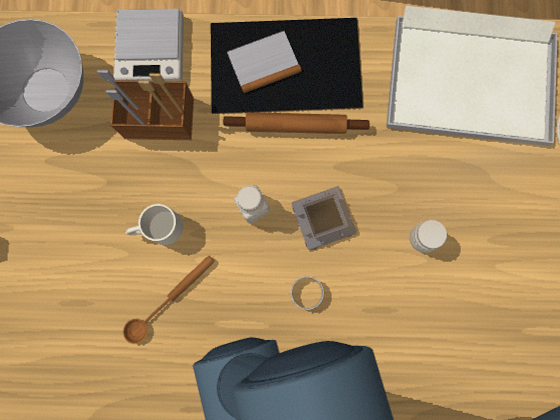

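The top view shows the bottle at about (251,202), the holder at (324,217), the cup at (158,225), the tub at (430,237) and the cutter at (308,294). Next I measure them from depth.

```bash
python3 - <<'E'
from h import *
im=cv2.imread('pics/top0.png')
P=np.load('pics/top0.npy'); S=np.load('pics/side0.npy')
def box(u0,v0,u1,v1): return P[v0:v1,u0:u1].reshape(-1,3)
b=box(225,175,275,232); 
c=b[(b[:,2]>.107)]; print('cap top',len(c),np.median(c[:,2]),cv2.minEnclosingCircle((c[:,:2]*1e3).astype(np.float32)))
h=box(285,180,362,255)
for lo,hi in((.008,.018),(.035,.05)):
    q=h[(h[:,2]>lo)&(h[:,2]<hi)]; print('holder',lo,len(q),cv2.minAreaRect((q[:,:2]*1e3).astype(np.float32)))
# bottle from both cams
ctr=np.mean(c[:,:2],0)
for n,X in(('top',P),('side',S)):
    X=X.reshape(-1,3); d=np.hypot(X[:,0]-ctr[0],X[:,1]-ctr[1])
    for lo,hi in((.015,.07),(.07,.09),(.108,.13)):
        q=X[(d<.055)&(X[:,2]>lo)&(X[:,2]<hi)]
        if len(q)>5: print(n,lo,len(q),np.median(q[:,2]),cv2.minAreaRect((q[:,:2]*1e3).astype(np.float32)))
for n,(u,v) in dict(cup=(158,225),tub=(430,237),cut=(308,280)).items(): print(n,P[v,u])
cr=cv2.imread('pics/side0.png')
t=cv2.resize(im[170:260,220:370],None,fx=5,fy=5,interpolation=cv2.INTER_CUBIC)
cv2.imwrite('pics/crop1.png',t)
E
```

```text
cap top 466 0.11512190409115852 ((539.8119506835938, 80.34727478027344), 24.23128890991211)
holder 0.008 1729 ((520.035888671875, -71.19966888427734), (109.9269027709961, 109.89247131347656), 20.87823486328125)
holder 0.035 563 ((520.0499877929688, -71.2529296875), (78.78173828125, 77.87928771972656), 20.733034133911133)
top 0.015 184 0.062439908301884284 ((538.883056640625, 79.49861145019531), (54.93617248535156, 56.684906005859375), 32.76591110229492)
top 0.07 186 0.07366210936065398 ((539.2702026367188, 79.765869140625), (53.09074401855469, 54.496612548828125), 32.9210319519043)
top 0.108 462 0.11513571809963097 ((539.8497924804688, 79.6868896484375), (46.94856262207031, 46.2288932800293), 19.895055770874023)
side 0.015 637 0.0449263939838761 ((538.7286987304688, 85.76436614990234), (55.978065490722656, 51.2755126953125), 33.231361389160156)
side 0.07 314 0.0758686177666329 ((539.6776123046875, 83.24039459228516), (54.661224365234375, 51.40839767456055), 30.865856170654297)
side 0.108 381 0.11560246943703922 ((541.1765747070312, 82.25740051269531), (45.6806640625, 46.881439208984375), 16.93036651611328)
cup [0.49775063 0.28471639 0.00050465]
tub [ 0.47490328 -0.28022178  0.07447377]
cut [ 0.38751183 -0.04024305 -0.00118759]
```

View pics/crop1.png

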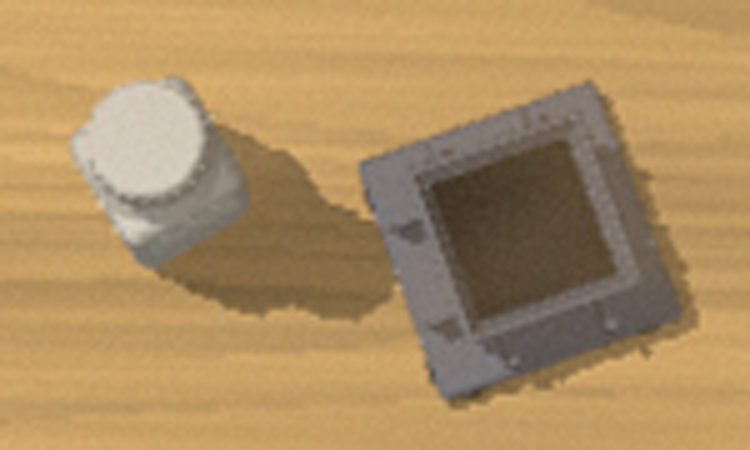

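View pics/side0.png

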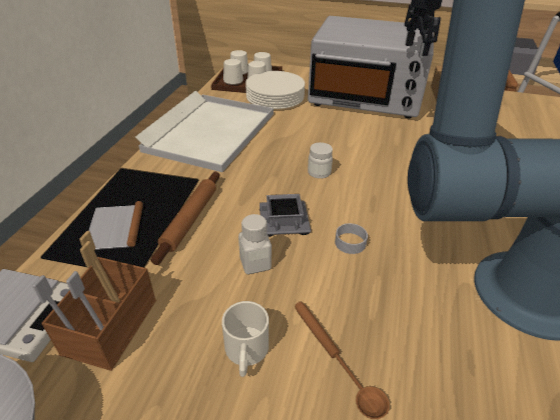

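The bottle is at about (540, 80) mm with yaw about 33°. The holder is at (520, −71) mm with yaw 20.8°, so the bottle needs about −12° of turn.

>>> {"api": "drive_tool", "payload": {"moves": [[21, 56, 0, 0], [42, 112, 0, 0], [63, 168, 0, 0], [84, 224, 0, 0], [105, 280, 0, 0], [126, 336, 0, 0], [147, 392, 0, 0], [168, 448, 0, 0]], "jaw": -1}}

```text
time: 1.1
eef_pos: [0.4613, -0.1302, 0.2451]
eef_rot: [-2.676, 1.646, -0.0]
contact_force: [1.5, -0.4, -0.5]
finger_gap: 0.0853
```

>>> {"api": "drive_tool", "payload": {"moves": [[20, 53, 0, 0], [40, 106, 0, 0], [60, 159, 0, 0], [79, 212, 0, 0], [79, 212, 0, 0], [79, 212, 0, 0], [79, 212, 0, 0], [79, 212, 0, 0]]}}

```text
time: 2.1
eef_pos: [0.54, 0.0787, 0.2453]
eef_rot: [2.674, -1.649, 0.0]
contact_force: [0.4, -0.2, -0.6]
finger_gap: 0.0854
```

```bash
python3 - <<'E'
from h import *
s=manip.state(); print(s['eef_pos'],s['eef_rot'],s['contact_force'])
im,P=cloud('wrist'); cv2.imwrite('pics/w1.png',im)
X=P.reshape(-1,3); d=np.hypot(X[:,0]-.54,X[:,1]-.08)
for lo,hi in((.02,.07),(.07,.078),(.108,.125)):
    q=X[(d<.055)&(X[:,2]>lo)&(X[:,2]<hi)]
    if len(q)>5: print(lo,len(q),np.median(q[:,2]),cv2.minAreaRect((q[:,:2]*1e3).astype(np.float32)))
d=np.hypot(X[:,0]-.52,X[:,1]+.071); q=X[(d<.1)&(X[:,2]>.006)]; print(len(q))
E
```

```text
[0.53996151 0.07870699 0.24532181] [ 2.67419989e+00 -1.64860634e+00  9.65272876e-05] [ 0.42016468 -0.24413483 -0.57197929]
0.02 420 0.05399090255665116 ((544.3107299804688, 84.70858764648438), (47.80575180053711, 57.05657958984375), 32.087493896484375)
0.07 570 0.07448565822442674 ((540.8474731445312, 82.72309112548828), (53.85353088378906, 55.470481872558594), 31.863037109375)
0.108 2151 0.11774854174882332 ((540.7045288085938, 82.23324584960938), (46.48653030395508, 47.606895446777344), 24.91623306274414)
7198
```

View pics/w1.png

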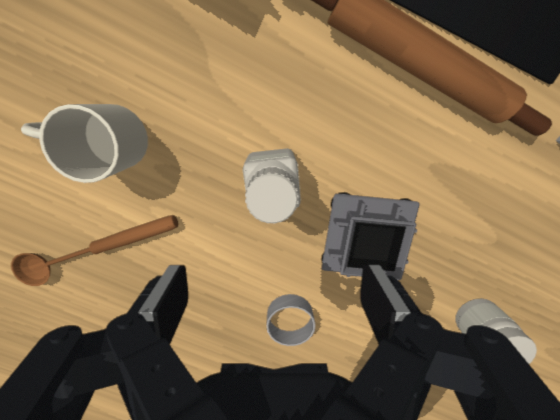

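The wrist view shows the bottle at (272,185) clear of its neighbours, with the holder at (372,238). Next I measure the holder with the same camera.

```bash
python3 - <<'E'
from h import *
im,P=cloud('wrist')
X=P.reshape(-1,3); d=np.hypot(X[:,0]-.52,X[:,1]+.071)
for lo,hi in((.008,.018),(.035,.052)):
    q=X[(d<.08)&(X[:,2]>lo)&(X[:,2]<hi)]
    print(lo,len(q),np.median(q[:,2]),cv2.minAreaRect((q[:,:2]*1e3).astype(np.float32)))
E
```

```text
0.008 3632 0.014018956896434218 ((520.7421875, -69.0609359741211), (109.47539520263672, 109.99127960205078), 21.09267807006836)
0.035 1567 0.04454998792514178 ((520.5732421875, -69.42150115966797), (78.3297119140625, 78.62499237060547), 20.872541427612305)
```

>>> {"api": "drive_tool", "payload": {"moves": [[0, 1, -40, 0], [0, 2, -75, 0], [0, 2, -100, 0], [0, 2, -120, 0], [0, 2, -132, 0], [0, 2, -140, 0], [0, 2, -140, 0], [0, 2, -140, 0]], "jaw": -1}}

```text
time: 3.2
eef_pos: [0.5407, 0.0818, 0.1061]
eef_rot: [-2.675, 1.646, -0.002]
contact_force: [1.1, -0.1, 1.0]
finger_gap: 0.0851
```

>>> {"api": "drive_tool", "payload": {"moves": [[0, 0, 0, 0], [0, 0, 0, 0], [0, 0, 0, 0], [0, 0, 0, 0], [0, 0, 0, 0], [0, 0, 0, 0], [0, 0, 0, 0], [0, 0, 0, 0]], "jaw": 1, "squeeze": 70}}

```text
time: 4.2
eef_pos: [0.5405, 0.0816, 0.1057]
eef_rot: [-2.676, 1.646, -0.002]
contact_force: [-0.6, -2.1, 5.2]
finger_gap: 0.0461
```

>>> {"api": "drive_tool", "payload": {"moves": [[0, 0, 20, 0], [0, 0, 45, 0], [0, 0, 70, 0], [-2, -15, 80, -2], [-7, -55, 80, -5], [-13, -100, 80, -8], [-18, -140, 80, -11], [-20, -151, 80, -11.5]]}}

```text
time: 5.2
eef_pos: [0.5188, -0.0713, 0.1839]
eef_rot: [2.493, -1.911, -0.004]
contact_force: [0.9, 0.1, -1.4]
finger_gap: 0.0461
```

>>> {"api": "drive_tool", "payload": {"moves": [[0, 0, 0, 0], [0, 0, 0, 0], [0, 0, 0, 0], [0, 0, 0, 0], [0, 0, 0, 0], [0, 0, 0, 0], [0, 0, 0, 0], [0, 0, 0, 0]]}}

```text
time: 6.2
eef_pos: [0.5201, -0.0692, 0.1853]
eef_rot: [-2.497, 1.906, -0.0]
contact_force: [0.1, 0.1, -1.9]
finger_gap: 0.0461
```

```bash
python3 - <<'E'
from h import *
s=manip.state(); print(s['eef_pos'],R.from_rotvec(s['eef_rot']).as_matrix().round(3),s['contact_force'],s['finger_gap'])
for n in('wrist','top','side'):
    im,P=cloud(n); cv2.imwrite(f'pics/{n}2.png',im)
    X=P.reshape(-1,3); d=np.hypot(X[:,0]-.52,X[:,1]+.071)
    for lo,hi in((.008,.018),(.036,.052),(.09,.15),(.145,.162)):
        q=X[(d<(.08 if lo<.05 else .05))&(X[:,2]>lo)&(X[:,2]<hi)]
        if len(q)>20: print(n,lo,len(q),np.median(q[:,2]),cv2.minAreaRect((q[:,:2]*1e3).astype(np.float32)))
a=cv2.imread('pics/side2.png')[120:250,230:360];b=cv2.imread('pics/wrist2.png')
a=cv2.resize(a,(420,420)); b=b[:,100:480]
cv2.imwrite('pics/m2.png',np.hstack([a,b]))
E
```

```text
[ 0.5201178  -0.06920881  0.18531103] [[ 0.264 -0.965  0.   ]
 [-0.965 -0.264 -0.   ]
 [ 0.    -0.    -1.   ]] [ 0.12156868  0.12497623 -1.92306435] 0.04610496761296545
wrist 0.008 4178 0.013745857052085739 ((520.8843994140625, -69.43952941894531), (108.83238983154297, 110.0416488647461), 20.799501419067383)
wrist 0.036 1379 0.04546697987249329 ((531.59716796875, -65.2659912109375), (53.8438720703125, 78.49447631835938), 20.604841232299805)
wrist 0.09 2126 0.1306014482046184 ((534.1519775390625, -64.548583984375), (33.42118453979492, 60.46088790893555), 10.49625015258789)
wrist 0.145 2905 0.15436161017626088 ((529.3638305664062, -64.77592468261719), (36.68122863769531, 57.01508712768555), 20.932903289794922)
side 0.008 850 0.012193447558861314 ((520.3585205078125, -69.3408203125), (109.96186828613281, 110.51302337646484), 20.459644317626953)
side 0.036 292 0.043075578056136765 ((520.2527465820312, -69.19684600830078), (78.15847778320312, 78.73511505126953), 20.471254348754883)
side 0.09 671 0.12224568207896236 ((518.2577514648438, -63.670475006103516), (57.125755310058594, 51.0687370300293), 20.66124725341797)
side 0.145 312 0.1529085419129896 ((519.8037109375, -66.55697631835938), (56.15482711791992, 55.944374084472656), 20.986600875854492)
```

View pics/m2.png

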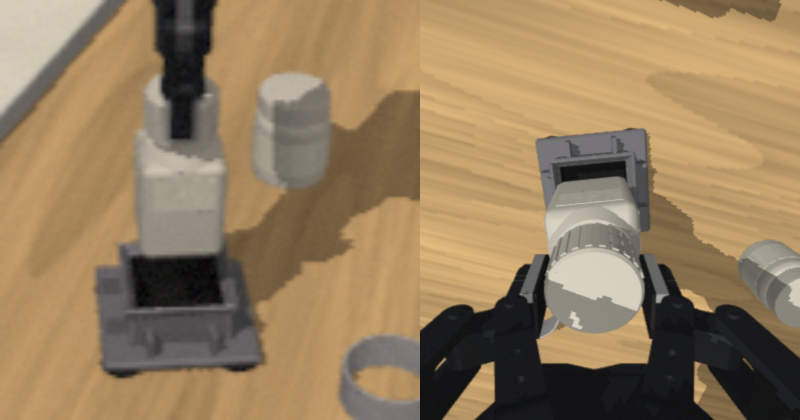

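The yaw is aligned. Both cameras say the bottle sits 1 to 2.5 mm off along the holder's +y, so I shift by (0.5, −1.5) mm and lower it.

>>> {"api": "drive_tool", "payload": {"moves": [[0.5, -1.5, 0, 0], [0.5, -1.5, -10, 0], [0.5, -1.5, -20, 0], [0.5, -1.5, -28, 0], [0.5, -1.5, -35, 0], [0.5, -1.5, -41, 0], [0.5, -1.5, -46, 0], [0.5, -1.5, -50, 0]]}}

```text
time: 7.35
eef_pos: [0.5207, -0.0707, 0.1351]
eef_rot: [-2.497, 1.906, -0.0]
contact_force: [-1.1, -0.7, -1.1]
finger_gap: 0.046
```

>>> {"api": "drive_tool", "payload": {"moves": [[0, 0, -3, 0], [0, 0, -6, 0], [0, 0, -9, 0], [0, 0, -12, 0], [0, 0, -14, 0], [0, 0, -16, 0], [0, 0, -16, 0], [0, 0, -16, 0]]}}

```text
time: 8.35
eef_pos: [0.5207, -0.0707, 0.1194]
eef_rot: [-2.497, 1.906, -0.0]
contact_force: [0.3, -0.2, -1.6]
finger_gap: 0.0461
```

>>> {"api": "drive_tool", "payload": {"moves": [[0, 0, -0.5, 0], [0, 0, -1, 0], [0, 0, -1.5, 0], [0, 0, -2, 0], [0, 0, -2, 0], [0, 0, -2, 0], [0, 0, -2, 0], [0, 0, -2, 0]]}}

```text
time: 9.35
eef_pos: [0.5209, -0.0708, 0.1177]
eef_rot: [-2.497, 1.906, -0.001]
contact_force: [-2.0, 0.4, 5.5]
finger_gap: 0.0457
```

The bottle is seated and the spring has just started to compress. Now I press.

>>> {"api": "drive_tool", "payload": {"moves": [[0, 0, -1, 0], [0, 0, -2, 0], [0, 0, -3, 0], [0, 0, -4, 0], [0, 0, -4.5, 0], [0, 0, -4.5, 0], [0, 0, -4.5, 0], [0, 0, -4.5, 0]]}}

```text
time: 10.35
eef_pos: [0.5212, -0.0709, 0.114]
eef_rot: [-2.497, 1.906, -0.002]
contact_force: [-3.8, 1.0, 9.6]
finger_gap: 0.046
```

>>> {"api": "drive_tool", "payload": {"moves": [[0, 0, -0.8, 0], [0, 0, -0.8, 5], [0, 0, -0.8, 10], [0, 0, -0.8, 15], [0, 0, -0.8, 20], [0, 0, -0.8, 25], [0, 0, -0.8, 30], [0, 0, -0.8, 30]]}}

```text
time: 11.35
eef_pos: [0.5221, -0.0709, 0.1137]
eef_rot: [-2.905, 1.194, -0.005]
contact_force: [-1.4, 1.3, 9.7]
finger_gap: 0.0459
```

```bash
python3 - <<'E'
from h import *
s=manip.state(); print(s['eef_pos'],s['contact_force'],s['moment'],s['finger_gap'],s['q'])
E
```

```text
[ 0.52206527 -0.07089081  0.11371698] [-1.405895    1.33482231  9.7370735 ] [0.27207453 0.22904513 0.02951795] 0.04588289205838604 [-3.50659569e-01  1.20296281e-01  1.96244006e+00  7.73262378e-04
  1.05543779e+00  4.28650138e-01]
```

>>> {"api": "drive_tool", "payload": {"moves": [[0, 0, -0.3, 5], [0, 0, -0.3, 10], [0, 0, -0.3, 15], [0, 0, -0.3, 20], [0, 0, -0.3, 25], [0, 0, -0.3, 30], [0, 0, -0.3, 34], [0, 0, -0.3, 34]]}}

```text
time: 12.35
eef_pos: [0.5219, -0.0707, 0.1133]
eef_rot: [-3.128, 0.292, -0.005]
contact_force: [-2.3, 1.6, 10.5]
finger_gap: 0.0461
```

```bash
python3 - <<'E'
from h import *
s=manip.state(); print(s['eef_pos'],s['contact_force'],s['moment'],s['finger_gap'])
for n in('wrist','side'):
    im,P=cloud(n); cv2.imwrite(f'pics/{n}3.png',im)
    X=P.reshape(-1,3); d=np.hypot(X[:,0]-.52,X[:,1]+.071)
    for lo,hi in((.05,.08),(.08,.088)):
        q=X[(d<.05)&(X[:,2]>lo)&(X[:,2]<hi)]
        if len(q)>20: print(n,lo,len(q),np.median(q[:,2]),cv2.minAreaRect((q[:,:2]*1e3).astype(np.float32)))
a=cv2.imread('pics/side3.png')[140:250,230:340];b=cv2.imread('pics/wrist3.png')
a=cv2.resize(a,(420,420)); b=b[:,100:480]
cv2.imwrite('pics/m3.png',np.hstack([a,b]))
E
```

```text
[ 0.52188521 -0.07072694  0.11334502] [-2.30600038  1.60069293 10.51712734] [0.33254712 0.33856452 0.01923469] 0.046115218801479424
wrist 0.05 1229 0.06846292403652135 ((525.350830078125, -51.508846282958984), (33.955543518066406, 71.26496887207031), 71.10658264160156)
wrist 0.08 1664 0.08559654743459778 ((523.422119140625, -52.938575744628906), (36.47312545776367, 70.26036834716797), 76.47456359863281)
side 0.05 301 0.06595621855929867 ((518.2767944335938, -63.42536926269531), (56.84808349609375, 46.94521713256836), 20.290658950805664)
side 0.08 145 0.08442510029019723 ((519.6375732421875, -66.38737487792969), (55.526790618896484, 52.18991470336914), 19.012619018554688)
```

View pics/m3.png

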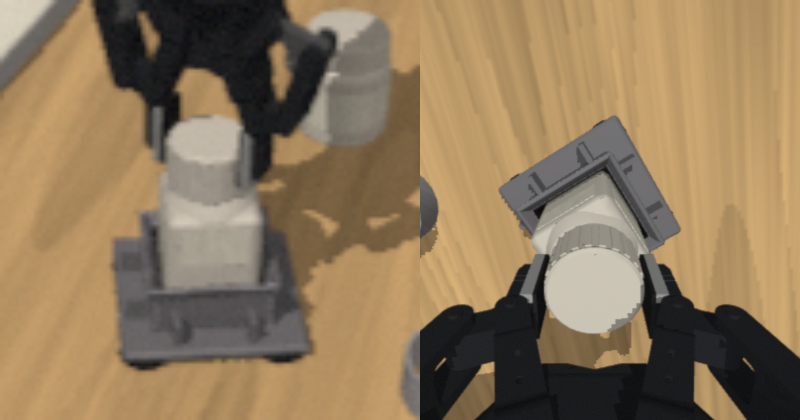

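The bottle is seated and did not turn with the gripper (yaw still about 20° in the side view). I lift gently and watch the force.

>>> {"api": "drive_tool", "payload": {"moves": [[0, 0, 1, 0], [0, 0, 2, 0], [0, 0, 4, 0], [0, 0, 6, 0], [0, 0, 8, 0], [0, 0, 10, 0], [0, 0, 11, 0], [0, 0, 11, 0]]}}

```text
time: 13.45
eef_pos: [0.5199, -0.0705, 0.122]
eef_rot: [-3.128, 0.293, 0.003]
contact_force: [-1.0, 0.4, -0.3]
finger_gap: 0.0464
```

```bash
python3 - <<'E'
from h import *
s=manip.state(); print(s['eef_pos'],s['contact_force'],s['finger_gap'])
im,P=cloud('side'); X=P.reshape(-1,3); d=np.hypot(X[:,0]-.52,X[:,1]+.071)
q=X[(d<.05)&(X[:,2]>.075)&(X[:,2]<.1)]; h=np.histogram(q[:,2]*1e3,bins=range(75,101)); print(h[0])
E
```

```text
[ 0.51993823 -0.07051045  0.12203569] [-0.95546822  0.42250969 -0.34097136] 0.0463964185330593
[ 7  8 14 13 17 17 13 17 19 21 28 20 11 13 19 22 37 26 10  4  1  0  1  0
  0]
```

There is no bottle weight on the gripper, so the cap is free. I lift to 50 mm above the rim.

>>> {"api": "drive_tool", "payload": {"moves": [[0, 0, 3, 0], [0, 0, 8, 0], [0, 0, 15, 0], [0, 0, 25, 0], [0, 0, 37, 0], [0, 0, 48, 0], [0, 0, 56, 0], [0, 0, 60, 0]]}}

```text
time: 14.5
eef_pos: [0.5208, -0.0707, 0.1834]
eef_rot: [3.128, -0.293, 0.001]
contact_force: [-0.7, 0.4, -0.6]
finger_gap: 0.0461
```

>>> {"api": "drive_tool", "payload": {"moves": [[0, 0, 0, 0], [0, 0, 0, 0], [0, 0, 0, 0], [0, 0, 0, 0], [0, 0, 0, 0], [0, 0, 0, 0], [0, 0, 0, 0], [0, 0, 0, 0]]}}

```text
time: 15.5
eef_pos: [0.5206, -0.0707, 0.1827]
eef_rot: [-3.128, 0.293, 0.0]
contact_force: [0.2, -0.5, -0.7]
finger_gap: 0.046
```

```bash
python3 - <<'E'
from h import *
s=manip.state(); print(s['eef_pos'],s['contact_force'],s['finger_gap'],abs(s['qd']).max())
for n in('wrist','side'):
    im,P=cloud(n); cv2.imwrite(f'pics/{n}4.png',im)
    X=P.reshape(-1,3); d=np.hypot(X[:,0]-.52,X[:,1]+.071)
    for lo,hi in((.05,.083),(.08,.088),(.095,.12),(.15,.2)):
        q=X[(d<.05)&(X[:,2]>lo)&(X[:,2]<hi)]
        if len(q)>20: print(n,lo,len(q),q[:,2].min(),q[:,2].max(),cv2.minAreaRect((q[:,:2]*1e3).astype(np.float32)))
a=cv2.imread('pics/side4.png')[110:250,220:360];b=cv2.imread('pics/wrist4.png')
a=cv2.resize(a,(420,420)); b=b[:,100:480]
cv2.imwrite('pics/m4.png',np.hstack([a,b]))
E
```

```text
[ 0.5206072  -0.07066184  0.18269444] [ 0.18120772 -0.45772884 -0.70364394] 0.04603090654126057 0.0013262015792513215
wrist 0.05 710 0.05014424457921299 0.08298870961134827 ((519.6852416992188, -69.78504943847656), (56.89850616455078, 56.137855529785156), 21.368192672729492)
wrist 0.08 1022 0.08002626288031241 0.08798486855582825 ((519.6725463867188, -69.73065948486328), (56.96662139892578, 55.649391174316406), 20.408456802368164)
wrist 0.095 1135 0.09500375488516521 0.11539529043995989 ((521.39794921875, -62.218597412109375), (26.266077041625977, 43.12033462524414), 79.57112121582031)
wrist 0.15 10441 0.16374033662179896 0.19998884321063748 ((522.8507690429688, -65.95036315917969), (58.882118225097656, 50.947452545166016), 26.33538055419922)
side 0.05 342 0.050099354347904135 0.08279500768853942 ((519.6149291992188, -66.32999420166016), (56.590576171875, 51.9249267578125), 19.15846061706543)
side 0.08 159 0.08012760954809439 0.08799221197814755 ((520.5609741210938, -69.41758728027344), (55.79671859741211, 55.27783966064453), 21.37971305847168)
side 0.095 190 0.09518118876804782 0.1134523578571569 ((521.8423461914062, -69.16914367675781), (34.48968505859375, 37.520511627197266), 20.29988670349121)
side 0.15 612 0.16217141595570328 0.1999950450774089 ((520.0887451171875, -69.0501480102539), (47.788848876953125, 68.41058349609375), 55.214447021484375)
```

View pics/m4.png

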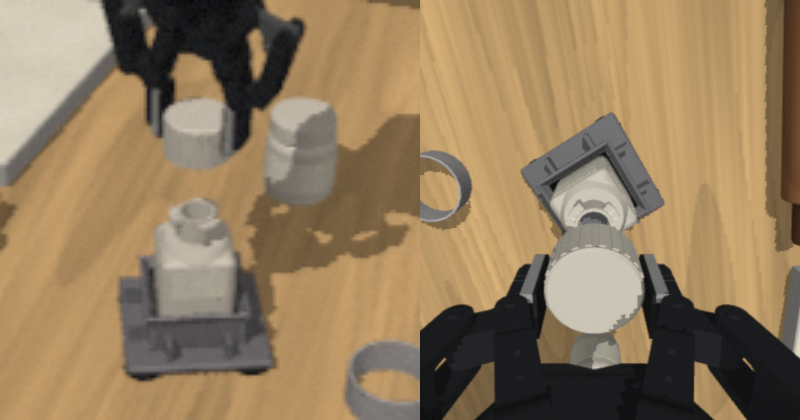

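The cap is off and level, with its lower edge about 163 mm up and the rim at about 113 mm. The open bottle is seated (square top at about 86 mm, centred within 1 mm). I hand in.

```bash
python3 -c "
from rig import manip
print(manip.hand_in())"
```

```text
the job is handed in; nothing more can be done
None
```

The job is done and handed in at about 15.6 s; the interface gives no verdict. I carried the bottle by its locked cap, turned it −11.5° to match the holder and lowered it into the nest. Then I pressed the cap about 4.4 mm at about 10 N, turned it 64° counter-clockwise and lifted it off.

**Last checks:**
- **Bottle:** it stands in the nest with its square top at about 86 mm, as expected when fully down. It is centred to about 1 mm and lines up with the holder.
- **Cap:** it is held level and still (46 mm finger opening). Its lower edge is about 50 mm above the rim and close to the bottle's axis.
- **Bystanders:** the arm's path stayed clear of them. The tub and cutter looked undisturbed in the last pictures. I did not re-measure the other three.

**Disagreements:** the cameras differed by 1–2.5 mm on where the bottle was. I corrected this by 1.5 mm before lowering it, and no check failed.

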